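Test the bench breaker, reset it and clip its button guard home

TASK

Test the white residual-current breaker unit: press its blue test button so that the red lever drops, then lift the lever back up until it stays up by itself. Then take the yellow guard from the worktop, set it over the blue button and press it down until both clips snap and it sits fully home, and finish while still holding it pressed down: do not let go or ease off at the end. Leave the reagent bottle, the timer and the orange stopper where they are.

Things in the scene. Friction and masses are not known exactly. Their poses are not given: they have to be found in the camera images.
- rcd_unit: white breaker unit, fixed, deck 45 mm above the worktop. Origin: at worktop level straight below the centre of the blue button; z up, x from the red lever to the button. Housing x -95 to +50 mm, y +-46 mm. Lever pivot at x = -68, z = 51 mm. A sprung grey clip tongue with a sloping lead-in and a rounded nose stands at each end of the seat (x = +-37 mm), its top 23 mm above the deck
- button_top (a point): centre of the top of the blue round test button, 20 mm across, 73.5 mm above the worktop when not pressed and 7.5 mm higher than the guide pegs round it. It goes straight down
- test_button (a joint): travel of the test button in m: 0 up, 0.0065 fully pressed, sprung back (2 N to start, about 5 to 6 N fully down). The lever is let go at about 0.002 to 0.004
- lever_tip (a point): middle of the free end of the red lever, a paddle 42 mm long from pivot to tip, 16 mm wide (along the unit's y) and 9 mm thick. Standing it leans 10 degrees towards the button; dropped it points to the unit's -x side and up, 39 degrees from vertical, its tip 84 mm above the worktop
- trip_lever (a joint): angle of the red lever in rad: about 0.06 latched upright, 0.85 dropped (to the unit's -x side). A light spring (about 0.05 N m) pulls it down. To latch it, swing it back to 0 or a little beyond (its stop is at -0.12): a hidden catch then holds it. On the way the catch dips the test button a few mm by itself
- guard: loose yellow cap, open below, 57 x 46 mm (own x, y), 63 mm over the beads on its short ends. Shoulder 33 mm above its underside; on it a gripping rib 36 mm long (x), 14 mm thick (y), its top 57 mm above the underside. Origin: centre of underside, z up. Hollow 51 x 40 mm, 29 mm deep: clears the button. 60 g. Fits either way round, long side along the unit's x, with 1.5 mm play on the guide pegs
- seat_centre (a point): centre of the top of the seat plate, 48 mm above the worktop, axes as the unit's; the guard's underside rests here when home. The clips are met with the underside 11 to 12 mm above the seat, resist more and more (about 15 N in all at 8 mm), give way suddenly at 6 to 7 mm, and then hold the guard with about 1 mm of play
- clip_seat: grey seat plate round the button, 64 x 52 x 3 mm, fixed on the unit's deck; origin: centre of its underside, 45 mm above the worktop. On it stand four round guide pegs, 10 mm thick, 18 mm high, their tops tapered over 6 mm, at x = +-19, y = +-13.5 mm
- reagent_bottle: small white-capped bottle, 48 mm across, 96 mm high; bystander; origin centre of its underside
- timer: small white timer, 56 x 62 x 46 mm; bystander; origin centre of its underside
- orange_stopper: orange ribbed stopper, 41 mm across, 27 mm high; bystander; origin centre of its underside
Mind the look-alikes: they are no part of the job. There is more than one size of the guard; the one meant has the size given above.

How it is judged:
On the way, in this order (a step that is already met when the one before it is completed fails the run):
1. the test button has been pressed and the red lever has dropped (value of joint trip_lever above 0.65 rad), for 0.1 s.
2. the lever is back up at its latch (value of joint trip_lever below 0.16 rad), for 0.2 s.
3. the guard has snapped home and is being pressed onto its seat (z of guard in the frame of seat_centre below 0.003 m and horizontal distance between guard and seat_centre below 0.004 m and angle between guard's own z axis and vertical below 0.08 rad and contact force between guard and clip_seat above 3 N and contact force between the fingers and guard above 2 N and value of joint trip_lever below 0.16 rad), for 0.3 s.
At the end, for the whole second after the job is handed in: The guard is snapped home (underside within 3 mm of the seat, centred within 4 mm, level within 0.08 rad), the fingers are on it and it presses on the seat with more than 3 N; the lever stands latched (under 0.16 rad) and the test button is up (under 2 mm) (all of step 3 and value of joint test_button below 0.002 m); the arm keeps its last pose, push and grip.
It fails at once if the reagent bottle is shifted by more than 20 mm (distance of reagent_bottle from where it was at the start of the episode above 0.02 m).
It fails at once if the timer is shifted by more than 20 mm (distance of timer from where it was at the start of the episode above 0.02 m).
It fails at once if the orange stopper is shifted by more than 20 mm (distance of orange_stopper from where it was at the start of the episode above 0.02 m).
It also fails if it takes over 51 s, if anything falls off the work surface, if the arm or the gripper's body presses on something with over 40 N, if the wrist force passes 120 N, or if a joint passes its speed limit or range.

ROBOT

A 7-joint arm with a two-finger parallel gripper is mounted at the origin on the work surface; the furniture and walls round the work are solid. World frame = base frame: x ahead of the robot, y to its left, z up, the work surface at z = 0. Lengths are in m, angles in rad, forces in N, time in s.
With the tool pointing down it reaches from about 0.35 to 0.9 m from the base axis. Payload 8.1 kg.
Tool frame: the origin (TCP) lies at the very end of the fingers, on their centre line; the grasp point (between the pads) lies 19 mm behind it (arm.tcp_to_grasp is the z of the grasp point in the tool frame, in m); z points along the fingers, y is the line along which they close (so a half turn about z gives the same grasp; the last joint's range is limited). The gripper opens to 92 mm and grips with 3 to 60 N. Pads are 19 mm wide; open, the fingers measure 130 mm over their backs; the gripper's body (75 mm by 190 mm) begins 47 mm behind the grasp point.
Start: joints at [1.078, 0.434, 0.025, 1.573, -0.012, 1.134, -0.075], TCP at [0.237, -0.578, 0.201] pointing down, gripper open.
Joint ranges: [-2.62, 2.62], [-0.44, 2.09], [-1.27, 1.32], [0.08, 2.57], [-1.32, 4.46], [0.12, 2], [-2.74, 2.74]. Speed limits (rad/s): [2.22, 2.22, 3.01, 3.01, 3.14, 3.14, 3.14].

INTERFACE

Orientations are given as a rotation vector (axis times angle).
In Python, from cell import readout, vision, sign_off, arm gives the robot as it stands. The module is installed in compiled form; this text tells all that it offers.
- The arm moves only by the shell command python3 -m creep 'ROWS' [FORCE]. ROWS is JSON, a list of rows, each a list of 5 numbers: the shift along the tool's x, y, z in units of 4 cm (1.0 is 4 cm), then the turn about the tool's z in units of 4 degrees (1.0 is 4 degrees), then the opening, from 0 (shut) to 1 (fully open). A call has 1 to 12 rows; each row shifts and turns the commanded pose from where the row before left it, along the tool's axes as they then stand; what a row does not reach is not made up. A row lasts 1/8 s, in which the tool goes at most 62.5 mm and 10.7 degrees, less where a joint would pass 70% of its speed; a pose out of reach is approached as far as the arm can. A call with a number of a shift or a turn outside -1 to 1 is refused whole. A call with a gripper value outside its range is refused whole. The fingers move at their own pace and stop on an object; FORCE is the grip in N (left out, the last holds). Time passes only in rows, so rows that do not move let the fingers close. It gives the time, the measured TCP pose, the force, the opening and the grip force at its end, in the units of the state.
- readout.observe(): the state, without advancing time (a new reading comes with each control period).
- vision.get_image(name): name is "scene" or "top"; returns a dict with "pixels" (420x560x3 uint8, blue, green, red), "z_map" (420x560 float32, m along the optical axis (not along the pixel's ray), 0 where there is no reading), "camera_matrix" (3x3 intrinsics, pixels), "k1" (the pictures are not rectified: a ray, as slopes to the right and down, at radius r is drawn at 1 + k1 r^2 times it, then the intrinsics apply), "position" and "rotation" of the camera in the world. Camera axes: x right, y up, looking along -z (the intrinsics and any distortion apply to the point x, -y, -z); pixel columns grow to the right and rows downward; lengths in m; the calibration is good to about 2 mm. A picture is of the moment at which its call begins.
- sign_off(): hands the job in; it is judged then, once.
The state is a dict: "clock": time; "joints": joint angles; "dq": joint speeds; "joint_efforts": joint torques, N m; "position": TCP position; "ee_rot": TCP orientation; "force": force on the tool from outside, world axes, zero at the start; "ft_torque": the same for the moment, N m; "width": opening from 0.0 (shut) to 1.0 (fully open); "gripper_force": force on a finger pad.
Only numpy, scipy, OpenCV 4.12 (cv2) and the standard library are available. Lean on these libraries where they do the work, as an engineer would, in place of code of your own. Each camera call takes 0.05 s, during which the arm holds its last target. There are 200 camera calls.

## Working session

There is one attempt and no reset: what is moved stays moved. The work goes in short steps, Python scripts to look and compute and a shell command to move; the robot and the scene stay as the last step left them, time stands still between calls to the robot, and variables do not carry over. Pictures are saved under pics/ and viewed, at most 10 in all, crops included, and the job is handed in when it is done.

```bash
mkdir -p pics
cat > h.py <<'E'
import numpy as np, cv2
from cell import readout, vision
def grab(n):
    return vision.get_image(n)
def points(im):
    K=im["camera_matrix"];h,w=im["z_map"].shape
    D=np.array([im["k1"],0,0,0,0],float)
    u,v=np.meshgrid(np.arange(w),np.arange(h))
    p=np.stack([u,v],-1).reshape(-1,1,2).astype(float)
    s=cv2.undistortPoints(p,np.array(K,float),D).reshape(h,w,2)
    z=im["z_map"]
    R=np.array(im["rotation"]); 
    c=np.stack([s[...,0]*z,-s[...,1]*z,-z],-1)
    return c@R.T+np.array(im["position"])
E
python3 - <<'E'
from h import *
for n in("scene","top"):
    im=grab(n);cv2.imwrite(f"pics/{n}0.png",im["pixels"]);np.savez(f"{n}0.npz",P=points(im),px=im["pixels"],z=im["z_map"]);print(n,im["position"],np.array(im["rotation"]).round(2).tolist(),im["k1"])
print(readout.observe())
E
```

```text
Traceback (most recent call last):
  File "h.py", line 14, in points
    return c@R.T+np.array(im["position"])
           ~~~~~^~~~~~~~~~~~~~~~~~~~~~~~~
ValueError: operands could not be broadcast together with shapes (420,560) (3,)
```

View pics/scene0.png

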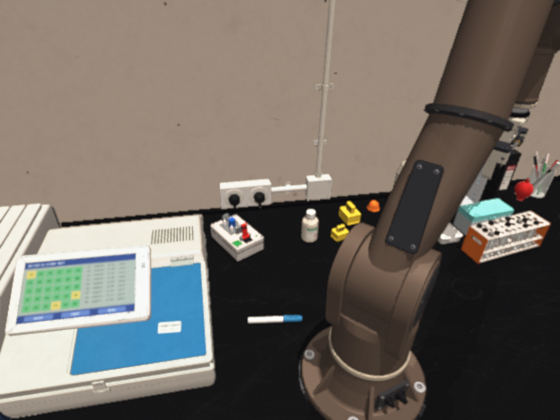

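The scene view shows the unit at about (237,236), with the red lever at (244,232) and the blue button at (232,220). There are two yellow caps at (350,213) and (340,233), the bottle is at (309,226) and the stopper at (373,205). The rotation is a rotation vector, so I'll fix the helper.

```bash
sed -i 's/R=np.array(im\["rotation"\]); /R=np.array(im["rotation"],float); R=cv2.Rodrigues(R)[0] if R.size==3 else R/' h.py
python3 - <<'E'
from h import *
for n in("scene","top"):
    im=grab(n);cv2.imwrite(f"pics/{n}1.png",im["pixels"]);np.savez(f"{n}0.npz",P=points(im),px=im["pixels"],z=im["z_map"]);print(n,im["position"],im["rotation"],im["k1"],im["camera_matrix"])
print(readout.observe())
E
```

```text
scene [-0.33858042  0.37155666  0.71677413] [ 0.60393531 -0.99082789 -1.82838365] -0.013482464623999562 [[385.04797807   0.         275.56580933]
 [  0.         385.04797807 208.25160499]
 [  0.           0.           1.        ]]
top [ 0.26642839 -0.07057244  1.36513465] [ 0.12611457 -0.12860141 -1.54262657] 0.027847774947297895 [[513.05529274   0.         282.92991369]
 [  0.         513.05529274 203.76385548]
 [  0.           0.           1.        ]]
{'clock': 0.15, 'joints': array([ 1.07836496,  0.43510148,  0.02497798,  1.57387886, -0.01158132,
        1.13396871, -0.07511492]), 'dq': array([-0.00030963, -0.00051959, -0.00049465, -0.00306102,  0.00059459,
        0.00074116, -0.00030298]), 'joint_efforts': array([ 1.59964420e-03, -6.68258500e+01,  9.85664427e-01, -3.14695823e+01,
       -6.04962604e-02,  3.93117510e-02,  1.42626432e-04]), 'position': array([ 0.23731173, -0.57775372,  0.20010493]), 'ee_rot': array([-3.08099258e+00, -6.08129812e-01,  5.67118738e-04]), 'force': array([-0.16996854,  0.17199353, -0.46422294]), 'ft_torque': array([ 0.0088037 , -0.01214568, -0.03672583]), 'gripper_force': 0.0, 'width': 0.9998900327548316}
```

View pics/top1.png

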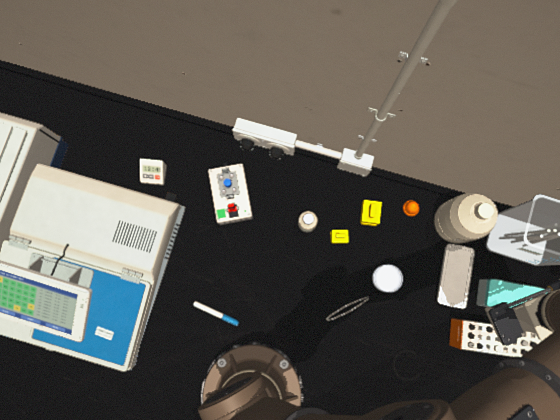

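The top view shows the unit at (230,193), the blue button at (228,182) and the red lever at (233,210). The timer is at (152,171), the bottle at (308,220) and the stopper at (411,207). The yellow caps are a larger one at (371,212) and a smaller one at (340,236).

Run:
```python
import numpy as np,cv2
for n in("top","scene"):
    d=np.load(n+"0.npz");P=d["P"];hsv=cv2.cvtColor(d["px"],cv2.COLOR_BGR2HSV);ok=d["z"]>0
    def rep(name,m,zmin=-1,zmax=1):
        m=m&ok&(P[...,2]>zmin)&(P[...,2]<zmax)&(P[...,0]>.3)&(np.abs(P[...,1])<.6)
        k,l,s,c=cv2.connectedComponentsWithStats(m.astype(np.uint8))
        for i in range(1,k):
            if s[i,4]<12: continue
            q=P[l==i]; zt=np.percentile(q[:,2],95); t=q[q[:,2]>zt-.006]
            r=cv2.minAreaRect((q[:,:2]*1000).astype(np.float32)); rt=cv2.minAreaRect((t[:,:2]*1000).astype(np.float32))
            print(n,name,c[i].round(1),"med",np.median(q,0).round(4),"ztop",zt.round(4),"rect",np.round(r[0],1),np.round(r[1],1),round(r[2],1),"toprect",np.round(rt[0],1),np.round(rt[1],1),round(rt[2],1))
    H,S,V=hsv[...,0],hsv[...,1],hsv[...,2]
    rep("yellow",(H>20)&(H<35)&(S>120)&(V>90))
    rep("blue",(H>100)&(H<130)&(S>120)&(V>60),.03,.12)
    rep("red",((H<5)|(H>174))&(S>150)&(V>60),.04,.13)
    rep("orange",(H>5)&(H<18)&(S>150)&(V>90))
    rep("deck",(S<60)&(V>120),.038,.052)
    rep("white",(S<60)&(V>120),.03,.11)
    rep("green",(H>50)&(H<80)&(S>120)&(V>60),.03,.1)
```

```text
top yellow [370.7 212.3] med [ 0.4667 -0.2997  0.0333] ztop 0.058 rect [ 473.5 -305.3] [55.2 70.5] 84.1 toprect [ 472.5 -302.2] [17.3 35.4] 83.7
top yellow [339.3 235.8] med [ 0.4048 -0.2195  0.0229] ztop 0.0416 rect [ 407.4 -221.7] [38.7 49.2] 1.6 toprect [ 405.7 -218.6] [10.8 23.3] 1.0
top blue [227.1 182.4] med [0.5311 0.0749 0.0718] ztop 0.0763 rect [532.7  75.1] [17.9 15.7] 12.1 toprect [532.1  74.9] [16.1 15.4] 8.2
top red [231.8 207.6] med [0.4649 0.0603 0.0665] ztop 0.0942 rect [465.4  60.8] [15.1 19.8] 32.5 toprect [469.2  61.5] [ 5.7 12.4] 2.6
top orange [410.5 208. ] med [ 0.4841 -0.4079  0.012 ] ztop 0.0286 rect [ 488.3 -414.4] [44.6 42.4] 19.0 toprect [ 488.3 -412.9] [24.6 25.2] 34.4
top deck [135.4  93.7] med [0.7732 0.333  0.0454] ztop 0.0518 rect [772.5 330. ] [50.6  4. ] 76.8 toprect [772.5 330. ] [50.6  4. ] 77.0
top deck [183.5 107.6] med [0.7381 0.2028 0.0442] ztop 0.051 rect [737.4 201.2] [68.2  3.5] 76.3 toprect [737.1 199.8] [65.3  3.5] 76.3
top deck [212.4 116.1] med [0.7168 0.1263 0.0435] ztop 0.0502 rect [716.3 123.5] [17.4  2.5] 71.2 toprect [716.6 124.1] [
[... 5427 characters left out ...]
.  191.9] med [0.7012 0.0647 0.0758] ztop 0.1063 rect [664.7  36.9] [1181.4   75.6] 74.9 toprect [675.1  33.5] [1180.4   52. ] 75.0
scene white [309.9 223. ] med [ 0.4294 -0.1226  0.0663] ztop 0.0959 rect [ 434.9 -125.7] [44.3 38.6] 62.6 toprect [ 440.6 -130.9] [23.9 26.9] 29.3
scene white [236.  233.6] med [0.4979 0.086  0.0455] ztop 0.0619 rect [510.1  75. ] [145.3  92.9] 12.3 toprect [519.2  76.9] [109.5  34.7] 14.2
scene white [206.7 272.3] med [0.3282 0.2161 0.0937] ztop 0.0959 rect [328.  216.7] [ 2.4 55.1] 75.6 toprect [328.  216.7] [ 2.4 55.1] 75.6
scene green [236.8 242.7] med [0.4573 0.0937 0.0466] ztop 0.0484 rect [457.   93.7] [13.2 13. ] 5.5 toprect [457.   93.7] [13.2 13. ] 5.5
```

```bash
cat > to.py <<'E'
import sys,numpy as np
from scipy.spatial.transform import Rotation as R
from cell import readout
# usage: to.py u X Y Z (unit frame mm from button) | w X Y Z (world mm) ; prints units in tool axes, yaw of tool x
B=np.array([532.4,77.5,0]);Y=np.radians(12.2)
s=readout.observe();M=R.from_rotvec(s["ee_rot"]).as_matrix()
p=np.array([float(a) for a in sys.argv[2:5]])
U=np.array([[np.cos(Y),-np.sin(Y),0],[np.sin(Y),np.cos(Y),0],[0,0,1]])
t=B+U@p if sys.argv[1]=="u" else p
c=np.array(s["position"])*1000
print("rows sum",(M.T@(t-c)/40).round(3),"yaw",np.degrees(np.arctan2(M[1,0],M[0,0])).round(2),"tcp",c.round(1),"unit",(U.T@(c-B)).round(1),"F",s["force"].round(1),"w",round(s["width"],3),"t",s["clock"],"q7",s["joints"][6].round(2))
E
python3 -m creep '[[0,0,0,1,0],[0,0,0,1,0],[0.3,-0.5,0,0.5,0],[0.46,-0.87,0,0,0],[0.46,-0.87,0,0,0],[0.46,-0.87,0,0,0],[0.46,-0.87,0,0,0],[0.46,-0.87,0,0,0]]' 
python3 to.py u 0 0 110
```

```text
clock: 1.15
position: [0.297, -0.3648, 0.2006]
ee_rot: [-3.123, -0.337, 0.0]
force: [0.1, 0.0, -0.2]
width: 0.179
gripper_force: 0.0
rows sum [ 8.11  -9.544  2.266] yaw 12.33 tcp [ 297.  -364.8  200.6] unit [-323.5 -382.5  200.6] F [ 0.1  0.  -0.2] w 0.179 t 1.15 q7 -0.59
```

```bash
python3 -m creep '[[0.66,-0.77,0,0,0],[0.66,-0.77,0,0,0],[0.66,-0.77,0,0,0],[0.66,-0.77,0,0,0],[0.66,-0.77,0,0,0],[0.66,-0.77,0,0,0],[0.66,-0.77,0,0,0],[0.66,-0.77,0,0,0],[0.66,-0.77,0,0,0],[0.66,-0.77,0,0,0],[0.66,-0.77,0.4,0,0],[0.66,-0.77,0.4,0,0]]'  >/dev/null
python3 -m creep '[[0.2,-0.3,0.5,0,0],[0,0,0.5,0,0],[0,0,0,0,0]]'  >/dev/null
python3 to.py u 0 0 80
```

```text
rows sum [ 0.038 -0.037  1.181] yaw 12.36 tcp [531.4  75.8 127.3] unit [ -1.4  -1.5 127.3] F [-0.7 -0.7  0.1] w 0.003 t 3.025 q7 -1.76
```

```bash
python3 -m creep '[[0.04,-0.04,0.5,0,0],[0,0,0.5,0,0],[0,0,0.22,0,0],[0,0,0.05,0,0],[0,0,0.05,0,0],[0,0,0.05,0,0],[0,0,0.04,0,0]]'
python3 -m creep '[[0,0,0.03,0,0],[0,0,0,0,0],[0,0,0,0,0]]'
python3 to.py u 0 0 70
python3 - <<'E'
from h import *
o=[]
for n,x,y in(("top",170,130),("scene",170,160)):
    im=grab(n);o.append(cv2.resize(im["pixels"][y:y+120,x:x+130],None,fx=3,fy=3,interpolation=2))
cv2.imwrite("pics/a.png",np.hstack(o))
E
```

```text
clock: 3.9
position: [0.5341, 0.0779, 0.0726]
ee_rot: [3.123, 0.337, 0.001]
force: [-0.5, -0.5, 0.1]
width: 0.005
gripper_force: 0.0
clock: 4.28
position: [0.534, 0.0779, 0.0711]
ee_rot: [3.123, 0.337, 0.0]
force: [0.5, 0.2, 0.0]
width: 0.005
gripper_force: 0.0
rows sum [-0.04   0.002  0.029] yaw 12.33 tcp [534.   77.9  71.1] unit [ 1.6  0.1 71.1] F [0.5 0.2 0. ] w 0.005 t 4.275 q7 -1.8
```

View pics/a.png

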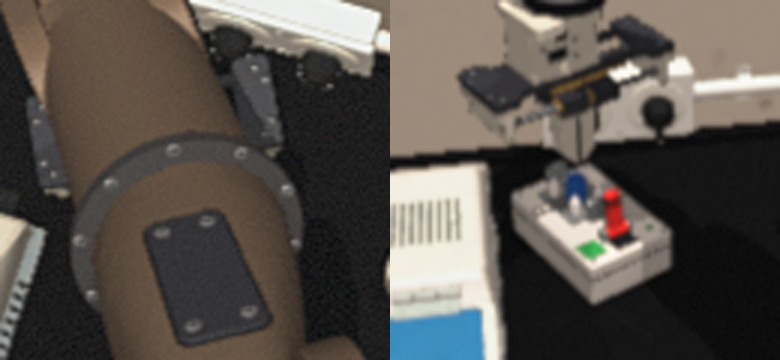

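The top view is blocked by the arm. In the scene crop the closed fingertips (578,160) are right above or on the blue button (577,185), and the lever is still up. There's no contact yet, so I'll keep going down.

```bash
for i in 1 2 3; do python3 -m creep '[[0,0,0.04,0,0],[0,0,0,0,0]]' | sed -n 2,4p; done; python3 to.py u 0 0 70
```

```text
position: [0.5338, 0.0778, 0.0694]
ee_rot: [3.123, 0.337, -0.0]
force: [-0.2, -0.4, -0.1]
position: [0.5338, 0.0779, 0.0678]
ee_rot: [3.123, 0.337, -0.0]
force: [1.3, -0.2, 1.1]
position: [0.5338, 0.0779, 0.0662]
ee_rot: [3.123, 0.337, -0.0]
force: [-0.3, -0.4, -0.6]
rows sum [-0.037  0.001 -0.096] yaw 12.33 tcp [533.8  77.9  66.2] unit [ 1.5  0.  66.2] F [-0.3 -0.4 -0.6] w 0.0 t 5.125 q7 -1.8
```

Run:
```python
from h import *
im=grab("scene");cv2.imwrite("pics/b.png",cv2.resize(im["pixels"][195:265,195:275],None,fx=7,fy=7,interpolation=2))
print(readout.observe()["force"])
```

```text
[ 0.0826622  -0.3105106  -0.39739235]
```

View pics/b.png

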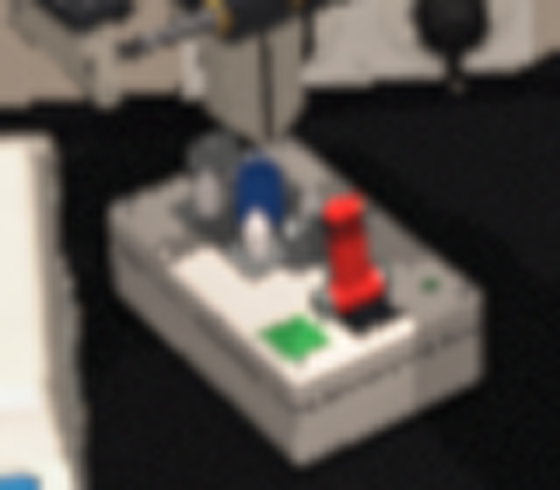

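The scene crop shows the fingertip ending at about (270,145) with the blue button (260,190) in front of it, and the lever still up. I'll measure the fingertip in the camera frame.

Run:
```python
from h import *
im=grab("scene");P=points(im);np.set_printoptions(suppress=True,precision=3)
for v in range(206,226,1):
    print(v,[(u,P[v,u].round(3).tolist(),im["pixels"][v,u].tolist()) for u in (230,233,236)])
```

```text
206 [(230, [0.522, 0.085, 0.128], [109, 121, 132]), (233, [0.524, 0.076, 0.124], [69, 75, 82]), (236, [0.529, 0.065, 0.118], [109, 121, 132])]
207 [(230, [0.522, 0.085, 0.124], [109, 121, 132]), (233, [0.526, 0.075, 0.119], [68, 74, 80]), (236, [0.531, 0.064, 0.113], [108, 121, 131])]
208 [(230, [0.52, 0.086, 0.123], [109, 121, 132]), (233, [0.527, 0.075, 0.115], [66, 72, 78]), (236, [0.527, 0.066, 0.112], [110, 122, 133])]
209 [(230, [0.523, 0.085, 0.117], [109, 121, 132]), (233, [0.526, 0.075, 0.112], [65, 72, 77]), (236, [0.529, 0.066, 0.108], [110, 121, 132])]
210 [(230, [0.519, 0.087, 0.116], [109, 121, 132]), (233, [0.53, 0.074, 0.106], [64, 71, 77]), (236, [0.529, 0.065, 0.104], [105, 116, 127])]
211 [(230, [0.525, 0.085, 0.109], [110, 122, 133]), (233, [0.528, 0.075, 0.105], [63, 70, 75]), (236, [0.528, 0.066, 0.102], [94, 104, 113])]
212 [(230, [0.522, 0.086, 0.107], [109, 121, 132]), (233, [0.525, 0.076, 0.103], [65, 71, 78]), (236, [0.526, 0.067, 0.1], [72, 79, 86])]
213 [(230, [0.522, 0.086, 0.104], [100, 111, 121]), (233, [0.527, 0.076, 0.099], [66, 72, 79]), (236, [0.65
[... 1015 characters left out ...]
 126])]
221 [(230, [0.532, 0.085, 0.07], [104, 54, 24]), (233, [0.525, 0.078, 0.072], [101, 54, 23]), (236, [0.554, 0.059, 0.048], [92, 93, 95])]
222 [(230, [0.528, 0.086, 0.07], [104, 54, 24]), (233, [0.526, 0.078, 0.068], [102, 53, 22]), (236, [0.549, 0.061, 0.048], [76, 74, 74])]
223 [(230, [0.533, 0.085, 0.062], [104, 55, 25]), (233, [0.525, 0.078, 0.066], [102, 53, 23]), (236, [0.544, 0.062, 0.048], [69, 65, 65])]
224 [(230, [0.528, 0.086, 0.062], [109, 65, 46]), (233, [0.526, 0.078, 0.061], [102, 54, 28]), (236, [0.538, 0.065, 0.049], [67, 64, 64])]
225 [(230, [0.53, 0.086, 0.057], [129, 104, 100]), (233, [0.527, 0.078, 0.056], [107, 69, 54]), (236, [0.532, 0.067, 0.05], [80, 79, 79])]
```

By camera the fingertips actually end at z≈0.093, although the state says 0.066. The xy agrees. So the reported z reads about 26 mm low with the fingers shut, and I'll go down by force.

```bash
python3 -m creep '[[-0.03,0,0.1,0,0],[0,0,0.1,0,0],[0,0,0.1,0,0],[0,0,0.05,0,0],[0,0,0,0,0]]' | sed -n 2,4p; for i in 1 2 3; do python3 -m creep '[[0,0,0.04,0,0],[0,0,0,0,0]]' | sed -n 2,4p; done
python3 - <<'E'
from h import *
im=grab("scene");P=points(im);p=im["pixels"];hsv=cv2.cvtColor(p,cv2.COLOR_BGR2HSV);H,S,V=hsv[...,0],hsv[...,1],hsv[...,2]
m=((H<5)|(H>174))&(S>150)&(V>60)&(P[...,2]>.04)&(P[...,2]<.12)&(P[...,0]>.4)&(P[...,1]>0)&(P[...,1]<.15);q=P[m];print(q.mean(0),q[:,2].max(),q[:,0].min(),q[:,0].max())
for v in range(210,224):print(v,P[v,232].round(3),p[v,232])
E
```

```text
position: [0.5326, 0.0776, 0.0521]
ee_rot: [3.123, 0.337, -0.001]
force: [0.4, 0.9, 0.1]
position: [0.5327, 0.0776, 0.0507]
ee_rot: [3.123, 0.337, -0.0]
force: [-1.2, 0.5, 0.1]
position: [0.5327, 0.0776, 0.049]
ee_rot: [3.123, 0.337, -0.0]
force: [-0.2, 0.3, 0.7]
position: [0.5328, 0.0776, 0.0475]
ee_rot: [3.123, 0.337, 0.0]
force: [0.3, 0.0, 0.8]
[0.46829378 0.06519985 0.06989458] 0.09479774790077022 0.4598963878927181 0.538987860324768
210 [0.523 0.079 0.112] [ 87  96 104]
211 [0.525 0.079 0.107] [ 91 100 109]
212 [0.523 0.08  0.105] [ 98 109 119]
213 [0.521 0.081 0.103] [100 111 121]
214 [0.519 0.082 0.101] [ 99 111 120]
215 [0.524 0.08  0.095] [101 111 121]
216 [0.525 0.08  0.091] [102 113 123]
217 [0.524 0.08  0.088] [101 112 122]
218 [0.523 0.081 0.085] [102 113 123]
219 [0.523 0.081 0.082] [102 111 120]
220 [0.522 0.082 0.079] [104  99 102]
221 [0.526 0.081 0.072] [107  74  61]
222 [0.526 0.081 0.069] [105  57  28]
223 [0.526 0.081 0.066] [106  55  25]
```

```bash
for i in 1 2 3; do python3 -m creep '[[0,0,0.04,0,0],[0,0,0,0,0]]' | sed -n 2,4p; done
cat > red.py <<'E'
from h import *
im=grab("scene");P=points(im);p=im["pixels"];hsv=cv2.cvtColor(p,cv2.COLOR_BGR2HSV);H,S,V=hsv[...,0],hsv[...,1],hsv[...,2]
m=((H<5)|(H>174))&(S>150)&(V>60)&(P[...,2]>.04)&(P[...,2]<.12)&(P[...,0]>.4)&(P[...,1]>0)&(P[...,1]<.15);q=P[m]
print("red mean",q.mean(0).round(4),"top",q[q[:,2]>np.percentile(q[:,2],85)].mean(0).round(4),"n",m.sum())
E
python3 red.py
```

```text
position: [0.5328, 0.0776, 0.0459]
ee_rot: [3.123, 0.337, 0.0]
force: [-1.0, 0.3, 1.4]
position: [0.5329, 0.0777, 0.0442]
ee_rot: [-3.123, -0.337, -0.0]
force: [0.1, 0.6, 1.0]
position: [0.5329, 0.0777, 0.0428]
ee_rot: [3.123, 0.337, 0.0]
force: [-1.0, 1.1, 5.0]
red mean [0.4524 0.0644 0.0695] top [0.4451 0.0611 0.0848] n 45
```

The lever has dropped: its top moved to x=0.445. Next I rise, go behind the lever and lower.

```bash
python3 -m creep '[[0,0,-0.6,0,0],[0,0,-0.7,0,0],[-0.75,0,0,0,0],[-0.75,0,0,0,0],[-0.75,0,0,0,0],[-0.75,0,0,0,0],[0,0,0,0,0]]' >/dev/null; python3 to.py u -118 0 48;python3 red.py
```

```text
rows sum [ 0.111 -0.015  1.159] yaw 12.32 tcp [412.9  51.1  94.4] unit [-122.3   -0.6   94.4] F [ 0.8 -0.6  0.6] w 0.005 t 8.325 q7 -1.76
red mean [0.4513 0.0658 0.0688] top [0.443  0.0635 0.0846] n 38
```

```bash
python3 -m creep '[[0.05,0,0.5,0,0],[0,0,0.5,0,0],[0,0,0.16,0,0],[0,0,0,0,0]]' |sed -n 2,4p; python3 -m creep '[[0.2,0,0,0,0],[0.2,0,0,0,0],[0.2,0,0,0,0],[0.15,0,0,0,0],[0,0,0,0,0]]' |sed -n 2,4p; python3 to.py u -78 0 48;python3 red.py
```

```text
position: [0.4177, 0.0526, 0.0481]
ee_rot: [-3.123, -0.338, 0.001]
force: [-0.2, 0.8, 0.7]
position: [0.4479, 0.0592, 0.0486]
ee_rot: [-3.123, -0.337, -0.002]
force: [-1.3, 0.0, 0.5]
rows sum [ 0.211 -0.001  0.015] yaw 12.33 tcp [447.9  59.2  48.6] unit [-86.5  -0.1  48.6] F [-1.3  0.   0.5] w 0.003 t 9.5 q7 -1.82
red mean [0.4628 0.0668 0.058 ] top [0.4623 0.07   0.0688] n 31
```

```bash
for i in 1 2 3 4; do python3 -m creep '[[0.06,0,0,0,0],[0,0,0,0,0]]' | sed -n '2p;4p'; done; python3 red.py; python3 to.py u -78 0 48
```

```text
position: [0.4492, 0.0594, 0.0484]
force: [-1.3, 0.5, 1.0]
position: [0.4522, 0.0601, 0.0484]
force: [0.9, -1.4, -0.2]
position: [0.4542, 0.0605, 0.0484]
force: [0.7, -0.9, 0.6]
position: [0.4559, 0.0608, 0.0482]
force: [-1.5, -0.0, 1.7]
red mean [0.465  0.0663 0.0576] top [0.467  0.07   0.0685] n 35
rows sum [ 0.009 -0.003  0.005] yaw 12.33 tcp [455.8  60.8  48.2] unit [-78.4  -0.1  48.2] F [-2.5 -0.9  2.1] w 0.005 t 10.6 q7 -1.82
```

```bash
for i in 1 2 3; do python3 -m creep '[[0.04,0,0,0,0],[0,0,0,0,0]]' | sed -n '2p;4p'; done; python3 red.py
```

```text
position: [0.4577, 0.0612, 0.0483]
force: [-1.7, 0.7, -0.1]
position: [0.4591, 0.0615, 0.0482]
force: [-2.4, -0.3, 1.0]
position: [0.4594, 0.0616, 0.048]
force: [-6.7, -1.2, 3.8]
red mean [0.4656 0.066  0.0575] top [0.4682 0.0715 0.0676] n 37
```

```bash
python3 -m creep '[[0,0,0,0,0],[-0.2,0,0,0,0],[-0.4,0,0,0,0],[-0.5,0,0,0,0],[0,0,0,0,0]]' | sed -n '2p;4p'; python3 red.py
```

```text
position: [0.4163, 0.052, 0.0484]
force: [0.8, -0.1, 1.2]
red mean [0.4659 0.0663 0.0654] top [0.4693 0.0679 0.0863] n 57
```

```bash
python3 -m creep '[[-0.2,0,-0.6,0,0],[0,0,-0.6,0.9,0],[0,0,-0.6,0.9,0],[0,0,-0.6,0.9,0.4],[0,0,-0.2,0.9,0.4],[0,0,0,1,0.4],[0,0,0,0,0.4]]' | sed -n '2p;5p';python3 red.py; python3 to.py w 472 -300 150
```

```text
position: [0.4109, 0.051, 0.1527]
width: 0.375
red mean [0.4662 0.0663 0.0705] top [0.4692 0.0669 0.0925] n 77
rows sum [2.439 8.568 0.062] yaw -5.98 tcp [410.6  51.  152.5] unit [-1.246e+02 -1.000e-01  1.525e+02] F [-0.4 -0.5  0. ] w 0.386 t 13.0 q7 -2.01
```

```bash
python3 -m creep '[[0.22,0.78,0,0,0.4],[0.22,0.78,0,0,0.4],[0.22,0.78,0,0,0.4],[0.22,0.78,0,0,0.4],[0.22,0.78,0,0,0.4],[0.22,0.78,0,0,0.4],[0.22,0.78,0,0,0.4],[0.22,0.78,0,0,0.4],[0.22,0.78,0,0,0.4],[0.22,0.78,0,0,0.4],[0.22,0.78,0,0,0.4],[0,0,0,0,0.4]]' | sed -n '2p;5p'; python3 to.py w 472 -300 110
python3 - <<'E'
from h import *
im=grab("scene");P=points(im);cv2.imwrite("pics/c.png",cv2.resize(im["pixels"][130:250,280:420],None,fx=5,fy=5,interpolation=2));np.save("c.npy",P)
E
```

```text
position: [0.4698, -0.3036, 0.1518]
width: 0.4
rows sum [ 0.044 -0.095  1.045] yaw -6.2 tcp [ 469.8 -303.6  151.8] unit [-141.7 -359.2  151.8] F [0.  0.2 0.7] w 0.4 t 14.5 q7 -1.25
```

View pics/c.png

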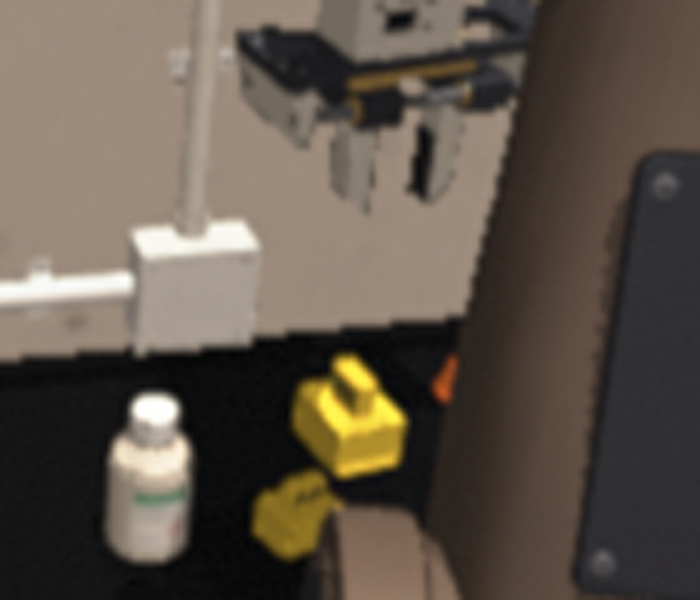

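The crop shows the two fingertips at (360,205) and (430,195), the target guard at (350,420), the small cap at (300,515) and the bottle at (150,480). I'll measure the fingertips against the guard.

Run:
```python
import numpy as np
P=np.load("c.npy")
R=P[150:175,340:378].reshape(-1,3)
m=(R[:,0]>.40)&(R[:,0]<.53)&(R[:,1]<-.2)&(R[:,1]>-.4)&(R[:,2]>.1)&(R[:,2]<.25);q=R[m]
print(len(q),q[:,2].min())
for v in range(160,174):
    print(v,[(u,*(P[v,u]*1000).astype(int)) for u in range(345,372,2) if .4<P[v,u,0]<.55 and P[v,u,2]>.1])
```

```text
318 0.17823173663726832
160 [(347, np.int64(480), np.int64(-267), np.int64(215)), (349, np.int64(468), np.int64(-265), np.int64(221)), (351, np.int64(463), np.int64(-269), np.int64(222)), (353, np.int64(462), np.int64(-275), np.int64(221)), (363, np.int64(472), np.int64(-320), np.int64(208)), (365, np.int64(462), np.int64(-319), np.int64(212)), (367, np.int64(458), np.int64(-323), np.int64(214)), (369, np.int64(457), np.int64(-330), np.int64(212)), (371, np.int64(456), np.int64(-336), np.int64(212))]
161 [(347, np.int64(480), np.int64(-268), np.int64(212)), (349, np.int64(467), np.int64(-264), np.int64(218)), (351, np.int64(464), np.int64(-269), np.int64(219)), (353, np.int64(465), np.int64(-277), np.int64(217)), (363, np.int64(471), np.int64(-320), np.int64(205)), (365, np.int64(463), np.int64(-321), np.int64(208)), (367, np.int64(460), np.int64(-325), np.int64(209)), (369, np.int64(454), np.int64(-328), np.int64(211))]
162 [(347, np.int64(478), np.int64(-266), np.int64(210)), (349, np.int64(468), np.int64(-266), np.int64(214)), (351, np.int64(465), np.int64(-271), np.int64(215)), (
[... 2853 characters left out ...]
456), np.int64(-326), np.int64(187))]
169 [(349, np.int64(464), np.int64(-266), np.int64(194)), (351, np.int64(461), np.int64(-271), np.int64(193)), (353, np.int64(463), np.int64(-280), np.int64(191)), (363, np.int64(465), np.int64(-320), np.int64(181)), (365, np.int64(462), np.int64(-324), np.int64(182)), (367, np.int64(459), np.int64(-329), np.int64(182))]
170 [(351, np.int64(464), np.int64(-274), np.int64(188)), (353, np.int64(461), np.int64(-279), np.int64(188)), (365, np.int64(455), np.int64(-319), np.int64(183))]
171 [(351, np.int64(465), np.int64(-275), np.int64(184)), (353, np.int64(465), np.int64(-282), np.int64(183))]
172 [(353, np.int64(462), np.int64(-281), np.int64(181))]
173 []
```

```bash
python3 -m creep '[[0.05,-0.09,0.5,0,0.4],[0,0,0.6,0,0.4],[0,0,0.6,0,0.4],[0,0,0.6,0,0.4],[0,0,0.6,0,0.4],[0,0,0.3,0,0.4],[0,0,0.1,0,0.4],[0,0,0,0,0.4]]' | sed -n '2p;4,5p'; for i in 1 2 3 4; do python3 -m creep '[[0,0,0.06,0,0.4],[0,0,0,0,0.4]]' | sed -n '2p;4p'; done
```

```text
position: [0.4727, -0.2972, 0.0207]
force: [-0.7, -0.9, -0.2]
width: 0.401
position: [0.4726, -0.2975, 0.0183]
force: [-0.3, -0.8, 0.2]
position: [0.4723, -0.2973, 0.0154]
force: [-0.4, -1.1, -0.2]
position: [0.4722, -0.2973, 0.0129]
force: [0.2, 0.3, -0.3]
position: [0.4723, -0.2973, 0.0105]
force: [0.4, 0.7, 0.3]
```

```bash
python3 -m creep '[[0,0.06,0.04,0,0.4],[0,0,0,0,0.4]]' | sed -n '2p;4p'; for i in 1 2 3 4; do python3 -m creep '[[0,0,0.04,0,0.4],[0,0,0,0,0.4]]' | sed -n '2p;4p'; done
```

```text
position: [0.472, -0.3, 0.009]
force: [-0.1, 0.2, -0.6]
position: [0.4721, -0.2997, 0.0075]
force: [0.1, 0.3, 0.3]
position: [0.4723, -0.2998, 0.0073]
force: [-4.6, 3.7, 17.7]
position: [0.4723, -0.2998, 0.0071]
force: [-9.5, 5.1, 36.8]
position: [0.4724, -0.2998, 0.0069]
force: [-14.8, 8.4, 54.6]
```

Contact with the shoulder is at a reported z of 7.4 mm, so the offset is 25.6 mm. I'll back off and grip.

```bash
python3 -m creep '[[0,0,-0.13,0,0.4],[0,0,0,0,0.4],[0,0,0,0,0],[0,0,0,0,0],[0,0,0,0,0],[0,0,0,0,0]]' 35; python3 -m creep '[[0,0,-0.3,0,0],[0,0,-0.6,0,0],[0,0,-0.8,0,0],[0,0,-0.8,0,0],[0,0,-0.8,0,0],[0,0,-0.5,0,0],[0,0,0,0,0]]';python3 to.py u 0 0 130
python3 - <<'E'
from h import *
im=grab("scene");P=points(im);hsv=cv2.cvtColor(im["pixels"],cv2.COLOR_BGR2HSV);H,S,V=hsv[...,0],hsv[...,1],hsv[...,2]
cv2.imwrite("pics/d.png",cv2.resize(im["pixels"][130:250,280:420],None,fx=5,fy=5,interpolation=2))
E
```

```text
clock: 18.55
position: [0.472, -0.2996, 0.0077]
ee_rot: [-3.137, 0.166, 0.001]
force: [-0.3, 0.3, -0.4]
width: 0.148
gripper_force: 35.0
clock: 19.42
position: [0.4732, -0.3002, 0.1621]
ee_rot: [3.135, -0.166, 0.006]
force: [-0.4, -0.1, -0.8]
width: 0.15
gripper_force: 35.0
rows sum [ 0.471 -9.548  0.789] yaw -6.07 tcp [ 473.2 -300.2  162.1] unit [-137.7 -356.7  162.1] F [-0.4 -0.1 -0.8] w 0.15 t 19.425 q7 -1.25
```

View pics/d.png

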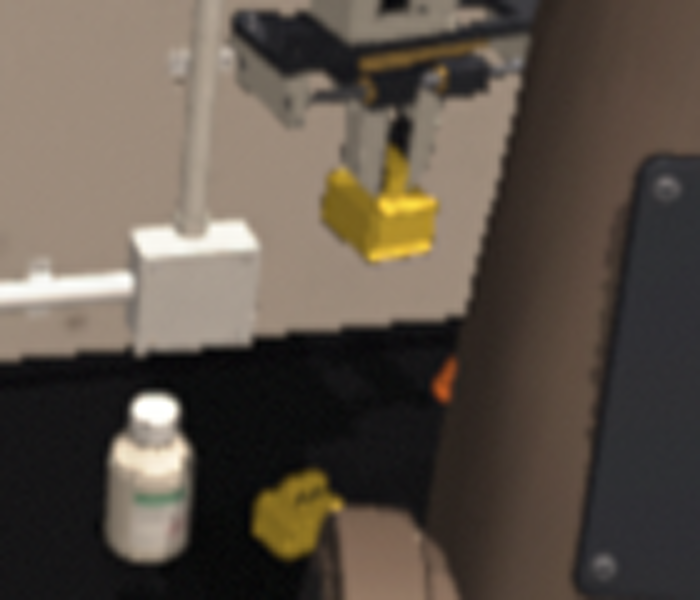

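The crop shows the guard held level between the fingers at (380,210). The small cap (300,515) and the bottle are undisturbed. Next I turn to the unit's yaw and carry it across.

```bash
python3 -m creep '[[0,0,0,-1,0],[0,0,0,-1,0],[0,0,0,-1,0],[0,0,0,-1,0],[0,0,0,-0.57,0],[0,0,0,0,0]]' >/dev/null; python3 to.py u 0 0 130
```

```text
rows sum [ 3.472 -8.893  0.736] yaw 12.18 tcp [ 471.7 -299.5  159.3] unit [-139.  -355.7  159.3] F [ 0.8  0.5 -1.2] w 0.15 t 20.225 q7 -0.97
```

```bash
python3 -m creep '[[0.29,-0.74,0,0,0],[0.29,-0.74,0,0,0],[0.29,-0.74,0,0,0],[0.29,-0.74,0,0,0],[0.29,-0.74,0,0,0],[0.29,-0.74,0,0,0],[0.29,-0.74,0,0,0],[0.29,-0.74,0,0,0],[0.29,-0.74,0,0,0],[0.29,-0.74,0,0,0],[0.29,-0.74,0,0,0],[0.28,-0.75,0,0,0]]' >/dev/null;  python3 -m creep '[[0,0,0.3,0,0],[0,0,0.3,0,0],[0,0,0,0,0]]' >/dev/null; python3 to.py u 0 0 100
python3 - <<'E'
from h import *
im=grab("scene");P=points(im);hsv=cv2.cvtColor(im["pixels"],cv2.COLOR_BGR2HSV);H,S,V=hsv[...,0],hsv[...,1],hsv[...,2]
np.savez("e.npz",P=P,px=im["pixels"])
cv2.imwrite("pics/e.png",cv2.resize(im["pixels"][150:270,170:310],None,fx=5,fy=5,interpolation=2))
E
```

```text
rows sum [ 0.033 -0.041  0.862] yaw 12.1 tcp [531.5  75.7 134.5] unit [ -1.2  -1.6 134.5] F [ 0.1 -1.   0.3] w 0.153 t 22.1 q7 -1.74
```

View pics/e.png

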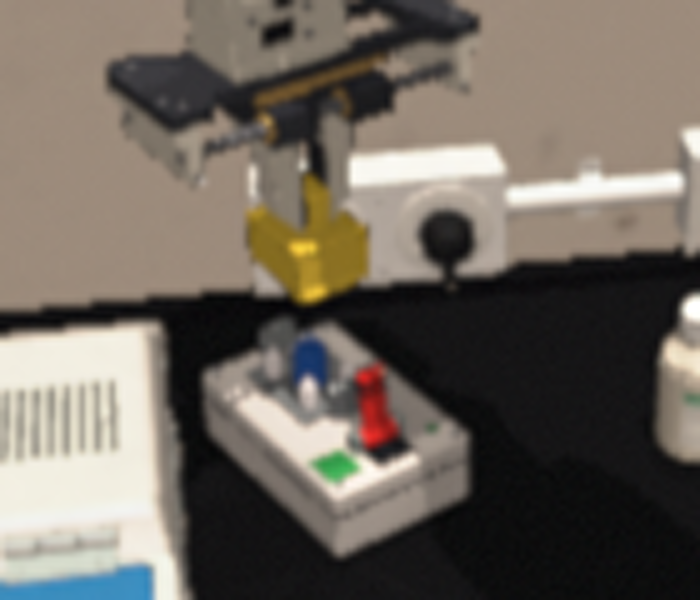

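The crop shows the guard over the seat, with its corner at (310,295). The blue button is at (310,355), and the red lever at (373,405) stands latched. I'll measure the guard in the unit frame using the same camera.

Run:
```python
import numpy as np,cv2
d=np.load("e.npz");P=d["P"];hsv=cv2.cvtColor(d["px"],cv2.COLOR_BGR2HSV);H,S,V=hsv[...,0],hsv[...,1],hsv[...,2]
m=(H>20)&(H<35)&(S>120)&(V>70)&(P[...,2]>.09)&(P[...,2]<.2)&(P[...,0]>.45)&(P[...,0]<.6)&(np.abs(P[...,1]-.08)<.06)
q=P[m]*1000;Y=np.radians(12.2);B=np.array([532.4,79.6])
r=q[:,:2]-B;u=r@np.array([np.cos(Y),np.sin(Y)]);v=r@np.array([-np.sin(Y),np.cos(Y)]);z=q[:,2]
print(len(q),z.min(),z.max())
print("u hist",np.histogram(u,bins=np.arange(-40,20,2)));print("v",np.histogram(v,bins=np.arange(-30,32,2)))
b=z<158-2
e=(u<-22)&(np.abs(v)<18)&b;s=(v>17)&(u>-24)&b
for n,k,a,c in(("end",e,v,u),("side",s,u,v)):
    print(n,k.sum(),"med",np.median(c[k]).round(1),"slope deg",np.degrees(np.arctan(np.polyfit(a[k],c[k],1)[0])).round(1),np.percentile(c[k],[10,90]).round(1), "a",a[k].min().round(1),a[k].max().round(1))
    print(np.c_[z[k],c[k]][np.argsort(z[k])][::max(1,k.sum()//12)].round(0).tolist())
```

```text
348 127.8389679645695 185.98035357241682
u hist (array([ 0,  0,  0,  2, 16, 48, 62, 24, 13,  7, 19, 20, 19,  7, 16, 11,  8,
        5,  6,  8,  6,  3,  7,  4,  5,  4,  5,  3,  3]), array([-40, -38, -36, -34, -32, -30, -28, -26, -24, -22, -20, -18, -16,
       -14, -12, -10,  -8,  -6,  -4,  -2,   0,   2,   4,   6,   8,  10,
        12,  14,  16,  18]))
v (array([ 0,  0,  1,  5,  6,  7,  8, 11,  8, 11, 13, 12, 17, 13, 14, 17, 18,
       11,  9, 16, 13, 13, 15, 20, 61, 29,  0,  0,  0,  0]), array([-30, -28, -26, -24, -22, -20, -18, -16, -14, -12, -10,  -8,  -6,
        -4,  -2,   0,   2,   4,   6,   8,  10,  12,  14,  16,  18,  20,
        22,  24,  26,  28,  30]))
end 101 med -28.1 slope deg 0.2 [-30.1 -26.2] a -17.9 17.9
[[128.0, -29.0], [131.0, -30.0], [133.0, -28.0], [134.0, -28.0], [137.0, -27.0], [139.0, -27.0], [142.0, -30.0], [144.0, -28.0], [146.0, -31.0], [147.0, -29.0], [149.0, -25.0], [152.0, -27.0], [155.0, -27.0]]
side 63 med 19.6 slope deg 0.2 [18.4 20.4] a -23.8 24.5
[[129.0, 18.0], [133.0, 18.0], [135.0, 20.0], [138.0, 19.0], [140.0, 19.0], [141.0, 19.0], [144.0, 19.0], [145.0, 20.0], [148.0, 20.0], [149.0, 20.0], [152.0, 20.0], [152.0, 19.0], [154.0, 19.0]]
```

```bash
python3 -m creep '[[0,-0.08,0.4,0,0],[0,0,0.5,0,0],[0,0,0.4,0,0],[0,0,0.1,0,0],[0,0,0,0,0]]' |sed -n '2p;4p'; for i in 1 2 3; do python3 -m creep '[[0,0,0.05,0,0],[0,0,0,0,0]]' | sed -n '2p;4p'; done; python3 to.py u 0 0 60
```

```text
position: [0.5319, 0.0803, 0.0798]
force: [0.6, 1.1, -0.3]
position: [0.5322, 0.0804, 0.0782]
force: [0.2, -1.1, 0.3]
position: [0.5319, 0.0803, 0.0759]
force: [0.7, -0.5, 0.3]
position: [0.5318, 0.0803, 0.0737]
force: [-0.3, 0.1, -0.4]
rows sum [0.001 0.071 0.344] yaw 12.21 tcp [531.8  80.3  73.7] unit [-0.   2.8 73.7] F [-0.3  0.1 -0.4] w 0.155 t 23.525 q7 -1.79
```

```bash
for i in 1 2 3 4; do python3 -m creep '[[0,0,0.04,0,0],[0,0,0,0,0]]' | sed -n '2p;4p'; done; python3 to.py u 0 0 60
```

```text
position: [0.5318, 0.0803, 0.0722]
force: [-0.2, -0.7, -0.4]
position: [0.5318, 0.0803, 0.0706]
force: [-0.3, 1.2, -1.4]
position: [0.5318, 0.0803, 0.069]
force: [-0.0, -0.4, -1.3]
position: [0.5321, 0.0802, 0.0675]
force: [-0.7, -0.2, -0.4]
rows sum [-0.007  0.068  0.188] yaw 12.2 tcp [532.1  80.2  67.5] unit [ 0.3  2.7 67.5] F [-0.7 -0.2 -0.4] w 0.151 t 24.525 q7 -1.79
```

```bash
for i in 1 2 3 4; do python3 -m creep '[[0,0,0.04,0,0],[0,0,0,0,0]]' | sed -n '2p;4p'; done; python3 red.py
```

```text
position: [0.5325, 0.0801, 0.0662]
force: [2.2, -1.9, 2.6]
position: [0.5327, 0.0801, 0.065]
force: [0.6, -2.7, 8.5]
position: [0.533, 0.0801, 0.0639]
force: [-1.5, -2.7, 13.5]
position: [0.5329, 0.0801, 0.0621]
force: [0.0, -1.4, 10.3]
red mean [0.4664 0.0661 0.0697] top [0.4706 0.0672 0.0918] n 86
```

```bash
for i in 1 2 3 4 5; do python3 -m creep '[[0,0,0.04,0,0],[0,0,0,0,0]]' | sed -n '2p;4p'; done; python3 red.py
```

```text
position: [0.5324, 0.08, 0.0598]
force: [1.5, -2.7, 1.2]
position: [0.5319, 0.0799, 0.0575]
force: [2.4, -3.0, -2.7]
position: [0.5319, 0.0799, 0.056]
force: [3.3, -4.1, -2.3]
position: [0.532, 0.0798, 0.0554]
force: [-0.7, -5.6, 9.5]
position: [0.5321, 0.0798, 0.0553]
force: [-6.6, -7.4, 29.7]
red mean [0.4668 0.0661 0.0698] top [0.4714 0.0678 0.0915] n 87
```

```bash
python3 -m creep '[[0,0,0,0,0],[0,0,0,0,0],[0,0,0,0,0],[0,0,0,0,0],[0,0,0,0,0]]'; python3 red.py
python3 - <<'E'
from h import *
im=grab("scene");cv2.imwrite("pics/f.png",cv2.resize(im["pixels"][170:270,180:290],None,fx=6,fy=6,interpolation=2))
E
```

```text
clock: 27.5
position: [0.5321, 0.0798, 0.0554]
ee_rot: [3.123, 0.333, 0.002]
force: [-7.0, -8.3, 28.9]
width: 0.152
gripper_force: 35.0
red mean [0.4666 0.0661 0.0698] top [0.4707 0.0673 0.0915] n 88
```

View pics/f.png

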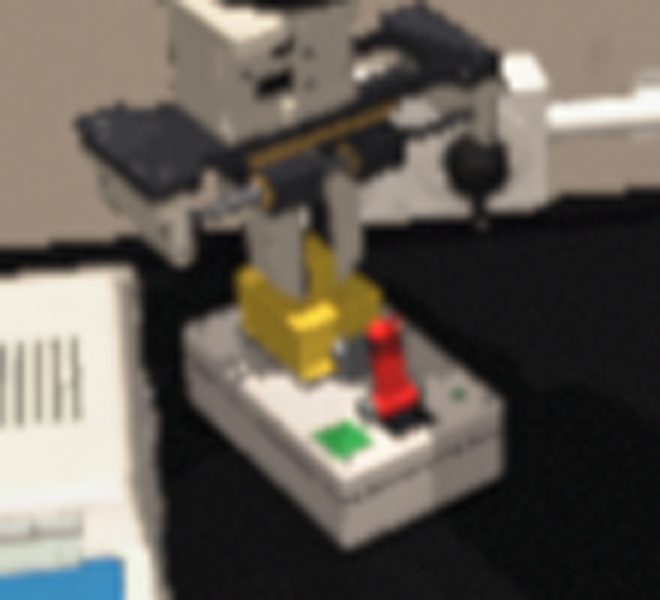

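The crop shows the guard seated level on the seat at (310,320), the lever up at (390,370) and the fingers still on the rib. The tool is pressing with a steady 29 N, so I'm handing in.

```bash
python3 -c "
from cell import sign_off
print(sign_off())"
```

```text
the job is handed in; nothing more can be done
None
```

I pressed the test button so the lever dropped, lifted the lever back until it latched, and snapped the guard home; I handed in at about 27.5 s, still pressing the guard down with about 29 N (no verdict was returned).

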